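# Fit the splined handwheel to the screen-lift spindle

## Robot

A 7-joint arm with a two-finger parallel gripper is mounted at the origin on the work surface. World frame = base frame: x ahead of the robot, y to its left, z up, the work surface at z = 0. Lengths are in m, angles in rad, forces in N, time in s.
With the tool pointing down it reaches from about 0.4 to 0.875 m from the base axis. Payload 6.5 kg.
Tool frame: the origin (TCP) lies on the centre line of the jaws, within the pads' length; the fingertips stand ctrl.nose_length ahead of it and the grasp point (between the pads) lies 11 mm behind it (ctrl.nose_length is the distance from the TCP to the fingertips, in m); x points along the fingers, y is the direction in which the jaws open and shut, and the axes are right-handed (so a half turn about x gives the same grasp; the last joint's range is limited). The gripper opens to 85 mm and grips with 20 to 120 N. Pads are 22 mm wide; open, the fingers measure 114 mm over their backs; the gripper's body (76 mm by 85 mm) begins 54 mm behind the grasp point. The pads swing forward as they close: fully open they stand 13 mm farther back than shut.
Start: joints at [1.232, 0.536, -0.004, 1.538, 0.003, 1.067, -0.071], TCP at [0.175, -0.626, 0.212] pointing down, gripper open.
Joint ranges: [-2.7, 2.7], [-0.37, 2.16], [-1.27, 1.26], [0.24, 2.4], [-1.31, 4.45], [0.19, 1.91], [-2.76, 2.76]. Speed limits (rad/s): [2.39, 2.39, 3.14, 3.14, 3.14, 3.14, 3.14].

## Interface

Orientations are given as a rotation vector (axis times angle).
In Python, from cell import ctrl gives the robot as it stands.
- The arm moves only by the tool carry_out, never from a script. Its argument "steps" is one flat list of numbers, 6 for each row, row after row: the shift along the tool's x, y, z in mm, then the turn, a rotation vector about the tool's x, y, z in rad. In form: [x, y, z, wx, wy, wz, x, y, z, wx, wy, wz, ...]. A call has 1 to 8 rows; each row is the pose to reach, as a shift and turn from the pose commanded when the call began, along the tool's axes at that moment; what a row does not reach only later rows make up. A row lasts 1/10 s, in which the tool goes at most 50 mm and 8.59 degrees, less where a joint would pass 70% of its speed; a pose out of reach is approached as far as the arm can. A call with a gripper value outside its range is refused whole. "gripper" is the opening, from -1 (shut) to 1 (fully open), set as the call begins (left out, the last holds). The fingers move at their own pace and stop on an object; "force" is the grip in N (left out, the last holds). Time passes only in rows, so rows that repeat a pose let the fingers close. It gives the time, the measured TCP pose, the force and the opening at its end, in the units of the state.
- ctrl.state(): the state, without advancing time (a new reading comes with each control period).
- ctrl.capture(name): name is "side" or "top" or "wrist"; returns a dict with "frame" (420x560x3 uint8, blue, green, red), "fovy" (degrees; the focal length in pixels is half the picture's height over the tangent of half this angle, whatever the lens; pixels are square), "cx", "cy" (the principal point, pixels), "dist_coeffs" ([k1, k2, p1, p2, k3] as OpenCV has them; the pictures are not rectified), "rvec" (rotation vector, rad) and "tvec" (3), from world to camera coordinates, as OpenCV has them. Camera axes: x right, y down, z forward; pixel columns grow to the right and rows downward; lengths in m; the calibration is good to about 2 mm. A picture is of the moment at which its call begins. There is no depth.
- ctrl.close_job(): hands the job in, once; it reports no verdict.
The state is a dict: "clock": time; "joint_pos": joint angles; "qd": joint speeds; "joint_efforts": joint torques, N m; "ee_pos": TCP position; "tcp_rot": TCP orientation; "contact_force": force on the tool from outside, world axes, zero at the start; "wrist_torque": the same for the moment, N m; "finger_gap": opening from 0.0 (shut) to 1.0 (fully open).
Only numpy, scipy, OpenCV 4.12 (cv2) and the standard library are available. Lean on these libraries where they do the work, as an engineer would, in place of code of your own. Each camera call takes 0.05 s, during which the arm holds its last target. There are 200 camera calls.

## Task

The screen-lift spindle on the print table has lost its handwheel. Pick up the red handwheel, the one with the six-toothed bore, and push it onto the upright splined spindle, rocking it a little if need be until the teeth mesh, keeping hold of it until it is fully home on the shoulder, then let go and move clear. Leave the blue handwheel and the ink jar where they stand.

Things in the scene. Friction and masses are not known exactly. Their poses are not given: they have to be found in the camera images.
- red_wheel: Red handwheel, loose, flat on the table, 0.4 kg. Steel hub: upright open tube 46 outside, 55 high, to be gripped above the rim (108 outside, 1-13 above the underside, 3 spokes). Bore 38 wide with six round-ended teeth 6 wide standing in to 27 dia. Origin: centre of hub underside, z up. x runs along the spoke with the white dab on the rim; a groove lies at x and every 60 deg, teeth midway. In mm.
- spindle: Fixed green box 120x100, 46 high; white dab on top marks +x; clamp and screen (70 high) from 145 out on +x. Upright steel spindle in the middle; origin on the table under its axis. Shoulder (wheel's seat) at z 60, six round-topped teeth 5 wide, 33 dia, to z 100, tapered nose to z 112. A tooth lies at x and every 60 deg: meshes when wheel x = spindle x + n*60, +-11 deg, 2.5 play; drops freely. mm.
- blue_wheel: Blue handwheel, same outside sizes and steel hub as the red one, but with a small 12 mm square bore, which does not fit. Loose, lies flat on the table. A bystander. Origin: centre of the hub's underside.
- ink_jar: Closed dark brown ink jar with a black lid, 80 mm diameter, 110 mm high, 0.5 kg, standing loose on the table. A bystander. Origin: centre of its underside.
Mind the look-alikes: they are no part of the job. Of the things like the red_wheel, leave any that is purple, turquoise or yellow; of the rest the larger one is meant.

How it is judged:
By the outcome, as a careful person would: the job done as asked, in the order asked, and still so for the second after the job is handed in, with the robot touching nothing.
It also fails if it takes over 45 s, if anything falls off the work surface, if the arm or the gripper's body presses on something with over 40 N, if the wrist force passes 120 N, or if a joint passes its speed limit or range.

## Working session

There is one attempt and no reset: what is moved stays moved. The work goes in short steps, Python scripts to look and compute and a tool call to move; the robot and the scene stay as the last step left them, time stands still between calls to the robot, and variables do not carry over. Pictures are saved under pics/ and viewed, about 8 in all and at most 12, crops included, and the job is handed in when it is done.

Besides the shell and the picture viewer there is one more tool, called after "Request:" as name(argument=value, ...) on one line, values as JSON. carry_out: Moves the arm, as the interface text tells. Its arguments: {"type":"object","properties":{"steps":{"type":"array"},"gripper":{"type":"number"},"force":{"type":"number"}},"required":["steps"]}

```bash
mkdir -p pics; cat > h.py <<'E'
import numpy as np, cv2, pickle
from cell import ctrl
def cap(n,fn):
    c=ctrl.capture(n); cv2.imwrite('pics/'+fn+'.png',c['frame']); pickle.dump(c,open('pics/'+fn+'.pkl','wb')); return c
def load(fn): return pickle.load(open('pics/'+fn+'.pkl','rb'))
def KD(c):
    h=c['frame'].shape[0]; f=h/2/np.tan(np.radians(c['fovy'])/2)
    return np.array([[f,0,c['cx']],[0,f,c['cy']],[0,0,1]]),np.array(c['dist_coeffs'],float)
def back(c,uv,z):
    K,D=KD(c); p=cv2.undistortPoints(np.array(uv,float).reshape(-1,1,2),K,D).reshape(-1,2)
    R=cv2.Rodrigues(np.array(c['rvec'],float))[0]; t=np.array(c['tvec'],float).ravel()
    o=-R.T@t; d=np.c_[p,np.ones(len(p))]@R
    return o+d*((z-o[2])/d[:,2])[:,None]
def proj(c,P):
    K,D=KD(c); return cv2.projectPoints(np.array(P,float).reshape(-1,1,3),np.array(c['rvec'],float),np.array(c['tvec'],float),K,D)[0].reshape(-1,2)
def tool(target):
    s=ctrl.state(); R=cv2.Rodrigues(np.array(s['tcp_rot'],float))[0]
    return R.T@(np.array(target)-s['ee_pos'])*1000
E
python3 - <<'E'
from h import *
a=cap('top','top0'); b=cap('side','side0')
cv2.imwrite('pics/both0.png',cv2.resize(np.vstack([a['frame'],b['frame']]),None,fx=.71,fy=.71))
s=ctrl.state(); print(s['ee_pos'],s['tcp_rot'],cv2.Rodrigues(np.array(s['tcp_rot'],float))[0].round(3),s['finger_gap'],ctrl.nose_length,s['clock'])
cv2.imwrite('pics/topbig.png',cv2.resize(a['frame'],None,fx=1.42,fy=1.42,interpolation=3))
E
```

```text
[ 0.17494727 -0.625393    0.21097874] [ 2.0757508   0.28669863 -2.07647851] [[-0.001  0.27  -0.963]
 [ 0.002 -0.963 -0.27 ]
 [-1.    -0.002  0.   ]] 0.9975919464678924 0.008 0.1
```

View pics/topbig.png

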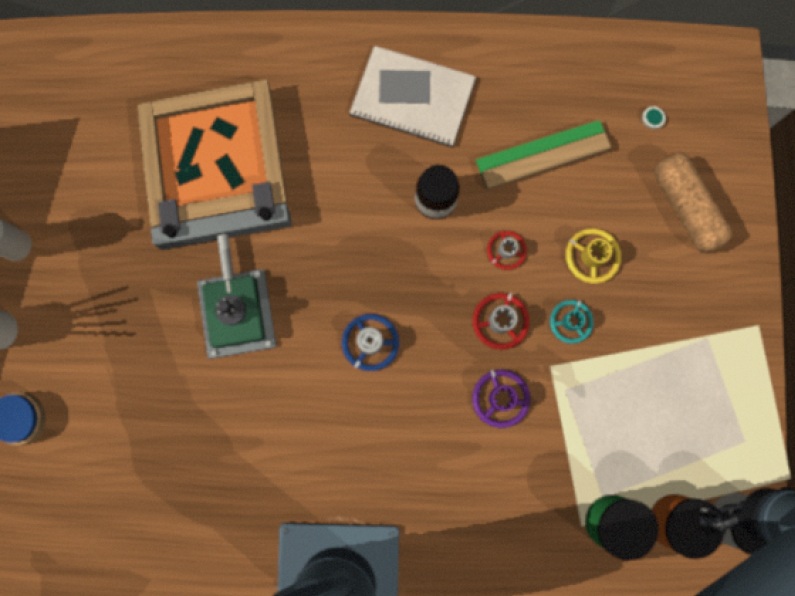

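View pics/side0.png

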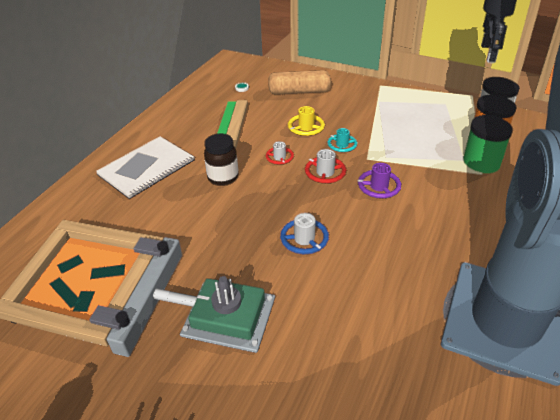

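Candidates in the enlarged top view are small red (507,249), large red (502,320), yellow (594,256), turquoise (572,321), purple (501,398) and blue (370,341). I choose the large red one. The spindle is at (230,310). One close crop of both to check.

```bash
python3 - <<'E'
from h import *
a=load('top0');f=a['frame']
A=cv2.resize(f[185:270,315:395],(380,404),interpolation=2)   # scale 4.75
B=cv2.resize(f[170:255,125:205],(380,404),interpolation=2)
cv2.imwrite('pics/crop1.png',np.hstack([A,B]))
for n,z in (('red',.055),): print(back(a,[[502/1.42,319/1.42]],.055))
print('sp',back(a,[[230/1.42,308/1.42]],.112))
print('cam',-cv2.Rodrigues(np.array(a['rvec']))[0].T@np.array(a['tvec']).ravel(), KD(a)[0])
E
```

```text
[[ 0.48350473 -0.28738152  0.055     ]]
sp [[0.48603132 0.19198092 0.112     ]]
cam [ 0.31330697 -0.10250584  1.42841957] [[542.76801348   0.         274.9679199 ]
 [  0.         542.76801348 213.95099588]
 [  0.           0.           1.        ]]
```

View pics/crop1.png

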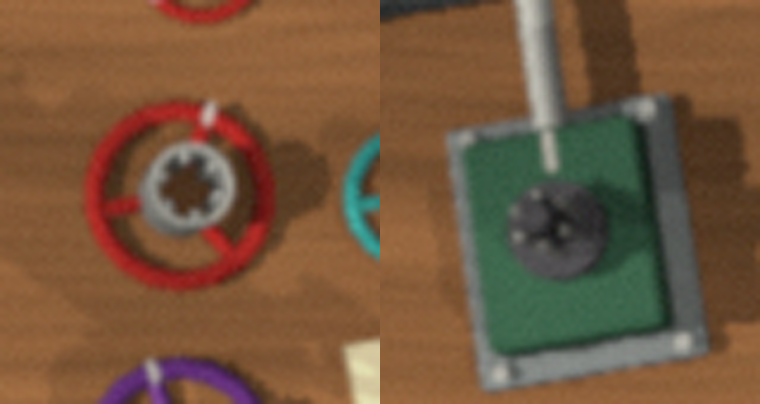

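The crop confirms it: large red wheel, steel hub, six-toothed bore, white dab at crop (209,113), rim centre (180,195). Spindle boss is at (558,229) and the box dab at (549,150).

```bash
python3 - <<'E'
from h import *
a=load('top0')
A=lambda p,z: back(a,[[315+p[0]/4.75,185+p[1]/4.753]],z)[0]
B=lambda p,z: back(a,[[125+(p[0]-380)/4.75,170+p[1]/4.753]],z)[0]
ang=lambda v: np.degrees(np.arctan2(v[1],v[0]))
w=A((180.5,195.5),.013);d=A((209,113),.013);hub=A((190,186),.055)
print('wheel',w,hub,'ang',ang(d-w),'r',np.linalg.norm(d-w))
s=B((558,229),.06);db=B((549,150),.046)
c=[B(p,.046) for p in ((462,150),(637,118),(667,325),(497,353))]
print('sp',s,np.mean(c,0),'dab ang',ang(db-np.mean(c,0)),ang(db-s)); 
print([ang(c[i]-c[j]) for i,j in((0,1),(0,3),(1,2),(3,2))],[np.linalg.norm(c[i]-c[j]) for i,j in((0,1),(0,3),(1,2),(3,2))])
print('teethtop',B((550,228),.1))
print(tool([w[0],w[1],.20]))
E
```

```text
wheel [ 0.48474925 -0.29166493  0.013     ] [ 0.48490295 -0.29117724  0.055     ] ang -18.84892733085055 r 0.04915419654863952
sp [0.48957232 0.20213834 0.06      ] [0.48765482 0.20104404 0.046     ] dab ang 13.631470797923793 12.87800243211331
[np.float64(101.41969782085582), np.float64(12.929977625562321), np.float64(10.820486986922658), np.float64(100.64716384052018)] [np.float64(0.09867560408036063), np.float64(0.11412399963826435), np.float64(0.11536438596899065), np.float64(0.09446982242783869)]
teethtop [0.48485995 0.1975241  0.1       ]
[  11.30779909 -237.85994704 -388.28727437]
```

Request:
carry_out(steps=[11, -238, -388, 0, 0, 0, 11, -238, -388, 0, 0, 0, 11, -238, -388, 0, 0, 0, 11, -238, -388, 0, 0, 0, 11, -238, -388, 0, 0, 0, 11, -238, -388, 0, 0, 0, 11, -238, -388, 0, 0, 0, 11, -238, -388, 0, 0, 0], gripper=1)

```text
clock: 0.9
ee_pos: [0.4479, -0.331, 0.2019]
tcp_rot: [2.075, 0.285, -2.076]
contact_force: [0.6, -1.4, 0.1]
finger_gap: 1.0
```

```bash
python3 - <<'E'
from h import *
print(tool([.485,-.2915,.20]),ctrl.state()['joint_pos'])
E
```

```text
[  1.91125701 -28.05483553 -46.40128708] [ 0.65391103  0.39396926 -0.12571992  1.79270009  0.0590161   0.95893195
 -0.79437052]
```

Request:
carry_out(steps=[2, -28, -46, 0, 0, 0, 2, -28, -46, 0, 0, 0, 2, -28, -46, 0, 0, 0])

```text
clock: 1.2
ee_pos: [0.4846, -0.2917, 0.1997]
tcp_rot: [2.073, 0.29, -2.074]
contact_force: [-0.5, -0.0, -1.0]
finger_gap: 0.997
```

```bash
python3 - <<'E'
from h import *
a=cap('wrist','w1'); cv2.imwrite('pics/w1b.png',cv2.resize(a['frame'],None,fx=1.4,fy=1.4))
print(ctrl.state()['ee_pos'],proj(a,[[.485,-.2915,.055],[.485,-.2915,.013]])*1.4)
E
```

```text
[ 0.48320203 -0.293675    0.19973229] [[395.06401875 265.65491157]
 [395.13148548 253.80651517]]
```

View pics/w1b.png

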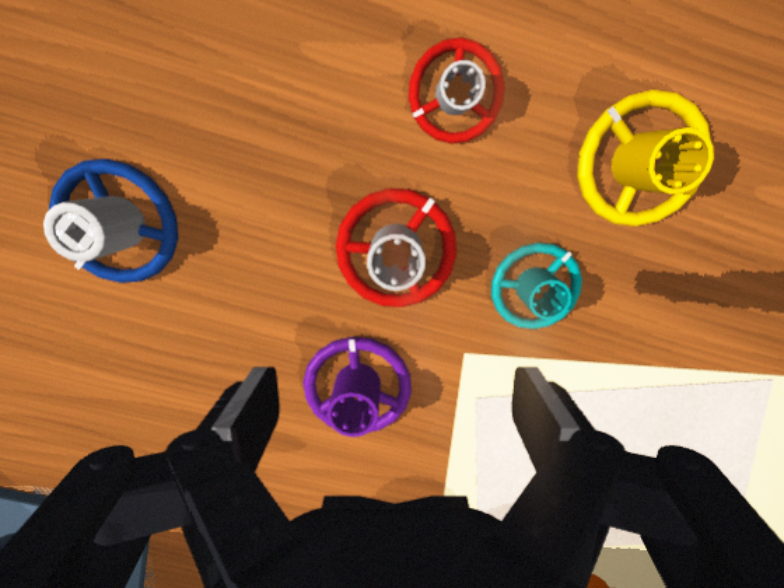

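```bash
python3 - <<'E'
from h import *
a=load('w1')
hub=back(a,[[397/1.4,261/1.4]],.055)[0]; r=back(a,[[396/1.4,247/1.4]],.013)[0]; d=back(a,[[429/1.4,206/1.4]],.013)[0]
print(hub,r,np.degrees(np.arctan2(*(d-r)[1::-1])),np.linalg.norm(d-r))
print([ctrl.state()['ee_pos'].round(4) if hasattr(ctrl.state()['ee_pos'],'round') else ctrl.state()['ee_pos'] for i in range(2)])
print(tool([*((hub+r)/2)[:2],.031]))
E
```

```text
[ 0.48900934 -0.29193035  0.055     ] [ 0.49106486 -0.29056839  0.013     ] -22.521547664765993 0.04510011961696669
[array([ 0.4832, -0.2937,  0.1997]), array([ 0.4832, -0.2937,  0.1997])]
[168.72356741  -0.46037716  -7.43855361]
```

Request:
carry_out(steps=[50, 0, -3, 0, 0, 0, 100, 0, -3, 0, 0, 0, 100, 0, -3, 0, 0, 0, 100, 0, -3, 0, 0, 0])

```text
clock: 1.65
ee_pos: [0.4853, -0.294, 0.1005]
tcp_rot: [2.075, 0.283, -2.079]
contact_force: [0.6, -0.6, 0.6]
finger_gap: 1.005
```

```bash
python3 - <<'E'
from h import *
a=cap('wrist','w2'); cv2.imwrite('pics/w2b.png',cv2.resize(a['frame'],None,fx=1.4,fy=1.4))
s=ctrl.state();print(s['ee_pos'],proj(a,[[.4875,-.2912,.055],[.4875,-.2912,.013]])*1.4)
R=cv2.Rodrigues(np.array(s['tcp_rot']))[0]
print(proj(a,[np.array(s['ee_pos'])+R@[.008,0,0]])*1.4)
E
```

```text
[ 0.48697831 -0.29443245  0.10203101] [[390.93850106 306.34947652]
 [391.63807923 283.90679999]]
[[396.56853902 338.61873839]]
```

View pics/w2b.png

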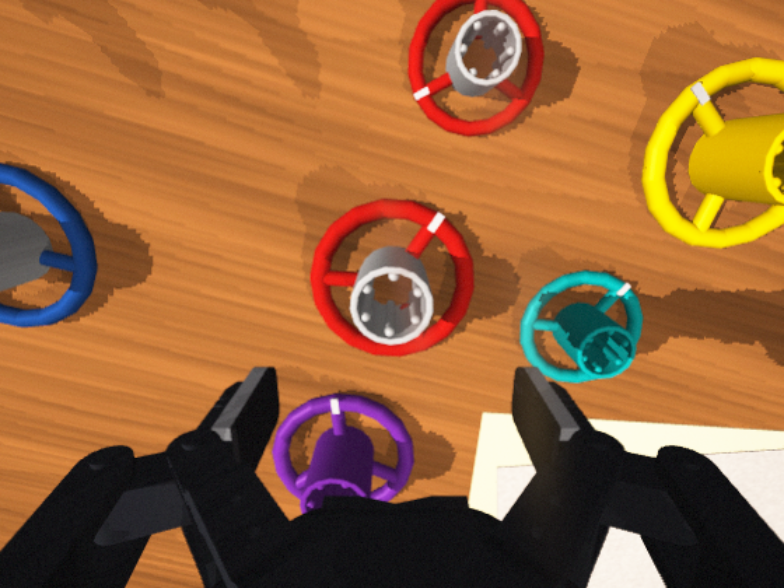

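```bash
python3 - <<'E'
from h import *
a=load('w2')
hub=back(a,[[391.5/1.4,305/1.4]],.055)[0]; r=back(a,[[392/1.4,277/1.4]],.013)[0]; d=back(a,[[437/1.4,222/1.4]],.013)[0]
print(hub,r,np.degrees(np.arctan2(*(d-r)[1::-1])),np.degrees(np.arctan2(*(d-hub)[1::-1])),np.linalg.norm(d-r))
print(ctrl.state()['joint_pos'])
print(tool([*hub[:2],.031]),tool([*r[:2],.031]))
E
```

```text
[ 0.48834056 -0.29128839  0.055     ] [ 0.49203882 -0.29019567  0.013     ] -22.777634332288056 -19.859246660717606 0.044862013556243606
[ 0.56208001  0.54522609 -0.12892594  1.83608583  0.09752322  0.76429843
 -0.9186899 ]
[71.02812045 -2.79879257 -2.07783955] [71.03211484 -2.86243758 -5.93362914]
```

Request:
carry_out(steps=[40, -2, -2, 0, 0, 0, 69, -2, -2, 0, 0, 0, 69, -2, -2, 0, 0, 0, 69, -2, -2, 0, 0, 0])

```text
clock: 2.1
ee_pos: [0.4894, -0.2914, 0.0335]
tcp_rot: [2.077, 0.282, -2.073]
contact_force: [-1.0, -0.6, 0.4]
finger_gap: 1.002
```

Request:
carry_out(steps=[0, 0, 0, 0, 0, 0, 0, 0, 0, 0, 0, 0, 0, 0, 0, 0, 0, 0, 0, 0, 0, 0, 0, 0, 0, 0, 0, 0, 0, 0, 0, 0, 0, 0, 0, 0], gripper=-1, force=60)

```text
clock: 2.7
ee_pos: [0.4876, -0.2884, 0.0318]
tcp_rot: [2.075, 0.288, -2.077]
contact_force: [-2.3, 4.5, 5.2]
finger_gap: 0.021
```

```bash
python3 - <<'E'
from h import *
a=cap('wrist','w3'); b=cap('side','s3'); c=cap('top','t3')
f=np.hstack([cv2.resize(a['frame'],(480,360)),cv2.resize(b['frame'][90:240,220:420],(480,360))[:, :320]])
cv2.imwrite('pics/w3b.png',f)
s=ctrl.state();print(s['ee_pos'],s['finger_gap'],s['contact_force'])
E
```

```text
[ 0.48815924 -0.28869971  0.03217828] 0.019117947350550616 [-4.0546598   6.05079045 13.41592151]
```

View pics/w3b.png

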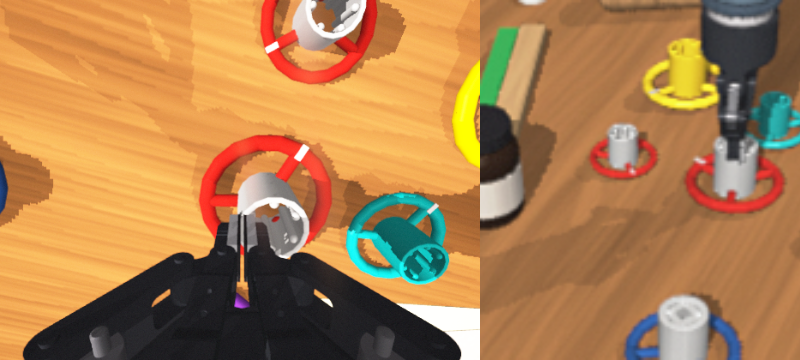

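```bash
python3 - <<'E'
from h import *
a=load('w3'); k=560/480
print('wrist now hub',back(a,[[276*k,222*k]],.055),'rim',back(a,[[265*k,195*k]],.013))
s=ctrl.state();print(s['joint_pos'],s['contact_force'],s['wrist_torque'])
c=load('t3'); f=c['frame']
R=cv2.resize(f[185:270,315:395],(400,425),interpolation=2)
W=cv2.resize(a['frame'][200:340,200:400],(600,420),interpolation=2)[:,:400]
cv2.imwrite('pics/t3b.png',np.hstack([R[:420],W]))
E
```

```text
wrist now hub [[ 0.49830324 -0.30795697  0.055     ]] rim [[ 0.49874412 -0.30435386  0.013     ]]
[ 0.54360823  0.65447051 -0.11696613  1.86246874  0.11859614  0.63243893
 -0.94237509] [-4.0546598   6.05079045 13.41592151] [ 1.10123744  0.72910748 -0.04020396]
```

View pics/t3b.png

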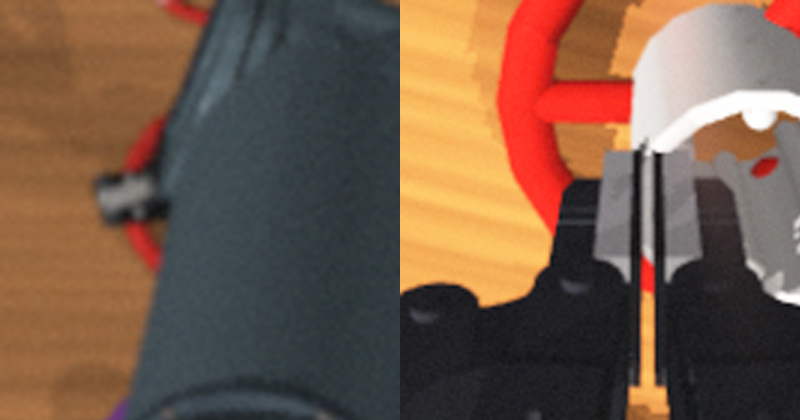

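```bash
python3 - <<'E'
from h import *
s=ctrl.state()
R=cv2.Rodrigues(np.array(s['tcp_rot']))[0];p=np.array(s['ee_pos'])
for n in ('w3',):
  a=load(n)
  for dx in (-.02,-.011,0,.008,.02): print(n,dx,proj(a,[p+R@[dx,0,0]]))
print('hub base',proj(a,[[.498,-.307,0]]))
Rc=cv2.Rodrigues(np.array(a['rvec']))[0]; print('cam in tool mm',R.T@(-Rc.T@np.array(a['tvec']).ravel()-p)*1000)
for n,dz in (('w1',.168),('w2',.0695)):
  a=load(n); q=np.array([.4875,-.2912,.032+dz]) 
  Rc=cv2.Rodrigues(np.array(a['rvec']))[0]; print(n,'cam',-Rc.T@np.array(a['tvec']).ravel())
E
```

```text
w3 -0.02 [[282.56805605 263.89754351]]
w3 -0.011 [[282.56785253 256.29089493]]
w3 0 [[282.5676327  247.98118235]]
w3 0.008 [[282.56748971 242.52254751]]
w3 0.02 [[282.56729761 235.12049298]]
hub base [[310.82070842 222.61508998]]
cam in tool mm [-1.62823667e+02 -4.70756653e-02 -7.89068538e+01]
w1 cam [ 0.56095995 -0.27037875  0.36291566]
w2 cam [ 0.56207494 -0.27310556  0.26357434]
```

```bash
python3 - <<'E'
from h import *
a=load('w2'); s=ctrl.state(); print(KD(a)[0][0],KD(a)[1])
R=cv2.Rodrigues(np.array(s['tcp_rot']))[0]
Rc=cv2.Rodrigues(np.array(a['rvec']))[0];C=-Rc.T@np.array(a['tvec']).ravel()
p=np.array([.4875,-.2925,.1005])
for dx in(-.02,-.005,.008):
  for z in(-.011,0,.011): print(dx,z,proj(a,[p+R@[dx,.0425,z],p+R@[dx,-.0425,z]]).round().tolist())
print('cam axes in tool',(R.T@Rc.T).round(3))
E
python3 - <<'E'
import sys; sys.path.insert(0,'.')
import os; os.chdir('.')
from h import *
a=load('w2')['frame']; b=load('w3')['frame']
cv2.imwrite('pics/f.png',np.hstack([cv2.resize(a[240:360,120:440],(400,150)),cv2.resize(b[220:340,200:420],(400,218))[:150]]))
E
```

```text
[289.55687345   0.         282.06369961] [0.00314997 0.         0.         0.         0.        ]
-0.02 -0.011 [[359.0, 242.0], [202.0, 242.0]]
-0.02 0 [[357.0, 260.0], [203.0, 261.0]]
-0.02 0.011 [[356.0, 278.0], [205.0, 278.0]]
-0.005 -0.011 [[352.0, 231.0], [208.0, 232.0]]
-0.005 0 [[351.0, 248.0], [210.0, 249.0]]
-0.005 0.011 [[350.0, 264.0], [211.0, 265.0]]
0.008 -0.011 [[348.0, 223.0], [213.0, 224.0]]
0.008 0 [[347.0, 239.0], [215.0, 240.0]]
0.008 0.011 [[345.0, 255.0], [216.0, 255.0]]
cam axes in tool [[-0.    -0.31   0.951]
 [ 1.    -0.003 -0.001]
 [ 0.003  0.951  0.31 ]]
```

Request:
carry_out(steps=[0, 0, 0, 0, 0, 0, 0, 0, 0, 0, 0, 0, -10, 0, 0, 0, 0, 0, -20, 0, 0, 0, 0, 0, -40, 0, 0, 0, 0, 0, -80, 0, 0, 0, 0, 0, -80, 0, 0, 0, 0, 0, -80, 0, 0, 0, 0, 0], gripper=-0.75)

```text
clock: 3.65
ee_pos: [0.4889, -0.291, 0.1127]
tcp_rot: [2.077, 0.282, -2.072]
contact_force: [-0.3, 0.3, -0.1]
finger_gap: 0.126
```

Request:
carry_out(steps=[0, 0, 0, 0, 0, 0, 0, 0, 0, 0, 0, 0, 0, 0, 0, 0, 0, 0, 0, 0, 0, 0, 0, 0], gripper=1)

```text
clock: 4.05
ee_pos: [0.4877, -0.2899, 0.1105]
tcp_rot: [2.075, 0.286, -2.077]
contact_force: [-0.4, 0.6, -0.2]
finger_gap: 0.796
```

```bash
python3 - <<'E'
from h import *
a=cap('wrist','w4'); b=cap('side','s4')
s=ctrl.state();p=np.array(s['ee_pos']);R=cv2.Rodrigues(np.array(s['tcp_rot']))[0];print(p,s['finger_gap'],s['contact_force'])
cv2.imwrite('pics/c4.png',np.hstack([cv2.resize(a['frame'],(480,360)),cv2.resize(b['frame'][70:220,260:393],(320,360),interpolation=2)]))
for dx in (-.035,-.005,.008): print(dx,proj(b,[p+R@[dx,.0425,0],p+R@[dx,-.0425,0]]))
E
```

```text
[ 0.48788757 -0.29002578  0.11076869] 0.9548834310325133 [-0.32435664 -0.13342805 -0.544027  ]
-0.035 [[328.80276717 113.35332473]
 [325.53418878 132.27885226]]
-0.005 [[328.33002314 123.75299722]
 [325.07937662 142.96334774]]
0.008 [[328.12815704 128.16332009]
 [324.88546052 147.48690104]]
```

View pics/c4.png

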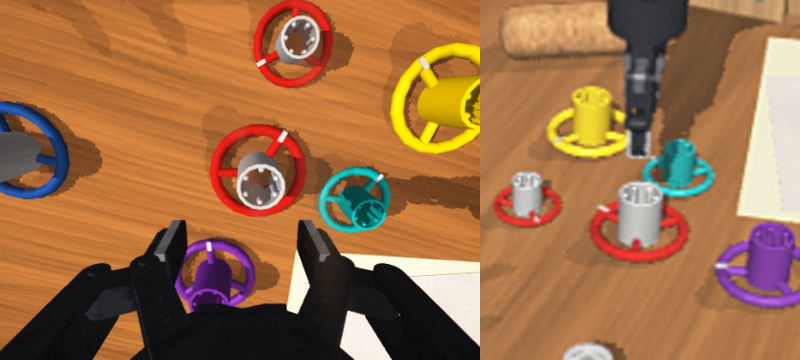

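```bash
python3 - <<'E'
from h import *
a=load('w4');k=560/480;b=load('s4')
hub=back(a,[[260*k,186.5*k]],.055)[0]; r=back(a,[[258*k,169.5*k]],.013)[0]; d=back(a,[[283*k,136*k]],.013)[0]
print(hub,r,[np.degrees(np.arctan2(*(d-q)[1::-1])) for q in (hub,r)])
q=lambda x,y:[260+(x-480)*133/320,70+y*150/360]
print('side hub',back(b,[q(641,190)],.055),'rim',back(b,[q(640,225)],.013))
print(tool([*hub[:2],0]),ctrl.state()['ee_pos'])
E
```

```text
[ 0.4925794  -0.30628144  0.055     ] [ 0.49709858 -0.30561446  0.013     ] [np.float64(-16.751695152426212), np.float64(-19.256271743813766)]
side hub [[ 0.49205436 -0.30850174  0.055     ]] rim [[ 0.48956266 -0.30354196  0.013     ]]
[110.76113335  16.96753679  -0.19216626] [ 0.48788757 -0.29002578  0.11076869]
```

The pictures show why the first grasp failed. The fingertips stand about 30 mm behind where nose_length puts them: side view tip at (326,135), and the wrist view agrees. They closed across the hub wall and pushed the wheel about 16 mm. I'm re-approaching about 30 mm deeper, watching the force.

Request:
carry_out(steps=[0, 17, -1, 0, 0, 0, 45, 17, -1, 0, 0, 0, 85, 17, -1, 0, 0, 0, 95, 17, -1, 0, 0, 0, 95, 17, -1, 0, 0, 0], gripper=1)

```text
clock: 4.65
ee_pos: [0.4925, -0.3055, 0.0149]
tcp_rot: [2.073, 0.287, -2.079]
contact_force: [-0.7, -0.1, 0.6]
finger_gap: 1.0
```

Request:
carry_out(steps=[6, 0, 0, 0, 0, 0, 12, 0, 0, 0, 0, 0, 18, 0, 0, 0, 0, 0, 18, 0, 0, 0, 0, 0])

```text
clock: 5.05
ee_pos: [0.4935, -0.3061, -0.002]
tcp_rot: [2.075, 0.285, -2.076]
contact_force: [0.2, 0.0, -0.7]
finger_gap: 0.999
```

Request:
carry_out(steps=[0, 0, 0, 0, 0, 0, 0, 0, 0, 0, 0, 0, 0, 0, 0, 0, 0, 0, 0, 0, 0, 0, 0, 0, 0, 0, 0, 0, 0, 0, 0, 0, 0, 0, 0, 0], gripper=-1, force=60)

```text
clock: 5.65
ee_pos: [0.4939, -0.3066, -0.0012]
tcp_rot: [2.076, 0.284, -2.075]
contact_force: [-1.9, 0.5, 5.5]
finger_gap: 0.528
```

Request:
carry_out(steps=[-20, 0, 0, 0, 0, 0, -60, 0, 0, 0, 0, 0, -110, 0, 0, 0, 0, 0, -160, 0, 0, 0, 0, 0, -165, 0, 0, 0, 0, 0, -165, 0, 0, 0, 0, 0])

```text
clock: 6.25
ee_pos: [0.4939, -0.3065, 0.164]
tcp_rot: [2.077, 0.283, -2.073]
contact_force: [-0.5, 0.4, -5.5]
finger_gap: 0.528
```

Request:
carry_out(steps=[0, -40, -11, -0.05, 0, 0, 0, -85, -23, -0.1, 0, 0, 0, -130, -35, -0.15, 0, 0, 0, -175, -47, -0.2, 0, 0, 0, -220, -59, -0.25, 0, 0, 0, -265, -71, -0.3, 0, 0, 0, -310, -83, -0.35, 0, 0, 0, -350, -94, -0.4, 0, 0])

```text
clock: 7.05
ee_pos: [0.4873, 0.0583, 0.1607]
tcp_rot: [1.827, 0.645, -1.836]
contact_force: [1.1, 0.4, -4.7]
finger_gap: 0.526
```

```bash
python3 - <<'E'
from h import *
s=ctrl.state();p=np.array(s['ee_pos']);R=cv2.Rodrigues(np.array(s['tcp_rot']))[0]
print(p,R.round(3).tolist(),s['finger_gap'],s['joint_pos'],tool([.488,.2015,p[2]]),s['clock'],np.degrees(np.arctan2(R[1,1],R[0,1])))
E
```

```text
[0.48726017 0.05827587 0.16066678] [[-0.005, 0.626, -0.78], [0.0, -0.78, -0.626], [-1.0, -0.003, 0.004]] 0.5256468292132411 [ 0.0816932   0.36380412 -0.35304432  1.97762555  0.16547455  0.83241622
 -1.25722803] [-1.01005693e-03 -1.11260185e+02 -9.01935192e+01] 7.05 -51.2661969171118
```

Request:
carry_out(steps=[0, -35, -28, -0.05, 0, 0, 0, -70, -56, -0.1, 0, 0, 0, -100, -81, -0.13, 0, 0, 0, -111, -90, -0.13, 0, 0, 0, -111, -90, -0.13, 0, 0, 0, -111, -90, -0.13, 0, 0])

```text
clock: 7.65
ee_pos: [0.4898, 0.1973, 0.1612]
tcp_rot: [1.745, 0.741, -1.753]
contact_force: [0.7, -0.9, -4.7]
finger_gap: 0.529
```

```bash
python3 - <<'E'
from h import *
s=ctrl.state();p=np.array(s['ee_pos']);R=cv2.Rodrigues(np.array(s['tcp_rot']))[0]
print(p,s['finger_gap'],s['clock'],np.degrees(np.arctan2(R[1,1],R[0,1])),R.round(4).tolist())
a=cap('wrist','w5'); b=cap('side','s5'); c=cap('top','t5')
L=cv2.resize(a['frame'],(480,360))
S=cv2.resize(b['frame'][180:360,150:310],(320,360),interpolation=2)
cv2.imwrite('pics/c5.png',np.hstack([L,S]))
E
```

```text
[0.48976973 0.19734494 0.16118742] 0.5286511957651564 7.65 -44.034965233247355 [[-0.0037, 0.7189, -0.6951], [-0.0023, -0.6951, -0.7189], [-1.0, -0.001, 0.0042]]
```

View pics/c5.png

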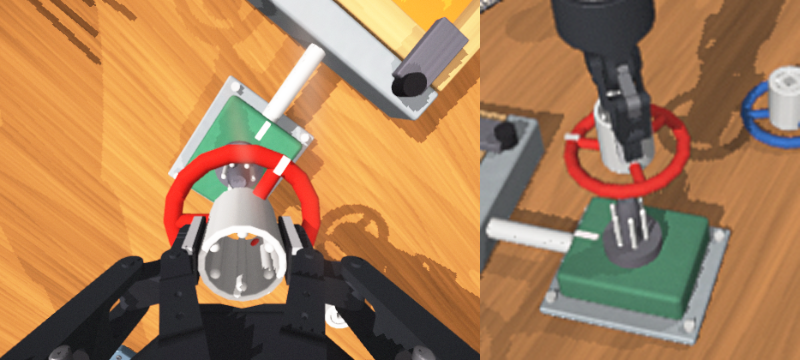

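```bash
python3 - <<'E'
from h import *
a=load('w5');b=load('s5');k=560/480
W=lambda x,y,z: back(a,[[x*k,y*k]],z)[0]
S=lambda x,y,z: back(b,[[150+(x-480)/2,180+y/2]],z)[0]
ang=lambda v: np.degrees(np.arctan2(v[1],v[0]))
hub=W(243,261,.217); d=W(282,167,.175); 
print('hubtop',hub,'dab',d,ang(d-hub),np.linalg.norm((d-hub)[:2]))
db=W(262,131,.046); l2=W(318,48,.05)
print('boxdab',db,'lever',l2,ang(l2-db))
print('base corners z~.01',[W(*q,.01) for q in((233,78),(307,137),(172,172))])
r=S(627,150,.169); sd=S(571,137,.174)
print('side rim',r,'dab',sd,ang(sd-r),np.linalg.norm((sd-r)[:2]))
print('side shoulder',S(633,240,.06),'box top corners',[S(*q,.046) for q in((590,192),(708,216),(682,305),(560,280))],'dab',S(587,236,.046))
E
```

```text
hubtop [0.49061716 0.19690497 0.217     ] dab [0.53455917 0.20730499 0.175     ] 13.315525757029636 0.04515595636654506
boxdab [0.53636177 0.2132258  0.046     ] lever [0.63140973 0.23522954 0.05      ] 13.034442231172916
base corners z~.01 [array([0.5524066 , 0.27703644, 0.01      ]), array([0.57092021, 0.16290135, 0.01      ]), array([0.41333877, 0.2510007 , 0.01      ])]
side rim [0.4875799  0.19913247 0.169     ] dab [0.53596309 0.20951406 0.174     ] 12.11033830037675 0.0494844484798782
side shoulder [0.48724861 0.21099434 0.06      ] box top corners [array([0.56082163, 0.16899274, 0.046     ]), array([0.44289187, 0.14827698, 0.046     ]), array([0.41951545, 0.24642207, 0.046     ]), array([0.53165694, 0.26880481, 0.046     ])] dab [0.53537734 0.21608239 0.046     ]
```

Request:
carry_out(steps=[0, -4, -4, 0, 0, 0, 20, -4, -4, 0, 0, 0, 42, -4, -4, 0, 0, 0, 42, -4, -4, 0, 0, 0, 42, -4, -4, 0, 0, 0])

```text
clock: 8.3
ee_pos: [0.4909, 0.2046, 0.1214]
tcp_rot: [1.748, 0.742, -1.749]
contact_force: [-0.4, -0.9, -3.0]
finger_gap: 0.527
```

```bash
python3 - <<'E'
from h import *
s=ctrl.state();p=np.array(s['ee_pos'])
print(p,s['finger_gap'],s['clock'],s['contact_force'])
a=cap('wrist','w6'); b=cap('side','s6')
K=cv2.INTER_CUBIC
L=cv2.resize(a['frame'][160:380,190:375],(420,500),interpolation=K)
S=cv2.resize(b['frame'][220:340,180:271],(379,500),interpolation=K)
cv2.imwrite('pics/c6.png',np.hstack([L,S]))
E
```

```text
[0.49090571 0.20459552 0.12135168] 0.5266299339418361 8.3 [-0.35079419 -0.8602451  -3.04783067]
```

View pics/c6.png

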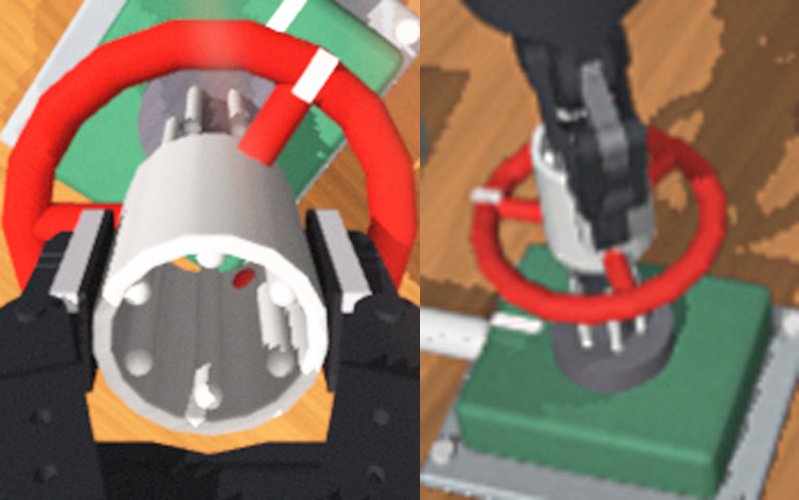

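```bash
python3 - <<'E'
from h import *
from scipy.optimize import least_squares
a=load('w6');b=load('s6')
wu=lambda x,y:(190+x*185/420,160+y*220/500); su=lambda x,y:(180+(x-420)*91/379,220+y*120/500)
z0=.1215
th=np.linspace(0,2*np.pi,180)
def ext(c,x,y,z,r):  # bbox of projected circle
    P=proj(c,np.c_[x+r*np.cos(th),y+r*np.sin(th),np.full(180,z)]); return P.min(0),P.max(0)
# wheel: hub top ring in wrist (bbox 94..328, 236..432), rim in side x 472..728
def fw(q):
    m,M=ext(a,q[0],q[1],z0+.055,.023); ms,Ms=ext(b,q[0],q[1],z0+.007,.054)
    return [(m[0]+M[0])/2-wu(211,0)[0],(m[1]+M[1])/2-wu(0,334)[1],(ms[0]+Ms[0])/2-su(600,0)[0],(ms[1]+Ms[1])/2-su(0,(125+322)/2)[1]]
r=least_squares(fw,[.49,.204]);print('wheel',r.x,r.fun)
w=r.x
# spindle u in side: shoulder mid
def fs(q):
    ms,Ms=ext(b,q[0],q[1],.06,q[2]); m,M=ext(a,q[0],q[1],.06,q[2])
    return [ms[0]-su(552,0)[0],Ms[0]-su(674,0)[0],m[0]-wu(139,0)[0],m[1]-wu(0,68)[1]]
r=least_squares(fs,[.49,.204,.025]);print('spindle',r.x,r.fun)
def lines(n,x,y):
    print(n,'wheel axis pts wrist',[((p-[190,160])*[420/185,500/220]).round() for p in proj(a,[[x,y,.06],[x,y,.112]])],'side',[((p-[180,220])*[379/91,500/120]+[420,0]).round() for p in proj(b,[[x,y,.06],[x,y,.112]])])
lines('w',*w); lines('s',*r.x[:2])
E
```

```text
wheel [0.48937574 0.20221141] [-0.10155167 -0.31833733  0.84568756 -0.89207264]
spindle [0.48925019 0.20284691 0.0250555 ] [ 2.38045282  0.42026677  0.34146813 -1.21857111]
w wheel axis pts wrist [array([210., 133.]), array([210., 195.])] side [array([619., 317.]), array([608., 241.])]
s wheel axis pts wrist [array([209., 132.]), array([209., 194.])] side [array([619., 318.]), array([607., 242.])]
```

Request:
carry_out(steps=[4, 0, 0, 0, 0, 0, 8, 0, 0, 0, 0, 0, 12, 0, 0, 0, 0, 0, 16, 0, 0, 0, 0, 0, 16, 0, 0, 0, 0, 0])

```text
clock: 8.9
ee_pos: [0.4904, 0.2045, 0.1044]
tcp_rot: [1.747, 0.742, -1.75]
contact_force: [-0.5, 0.4, -4.1]
finger_gap: 0.528
```

No contact. Continuing onto the teeth.

Request:
carry_out(steps=[3, 0, 0, 0, 0, 0, 6, 0, 0, 0, 0, 0, 9, 0, 0, 0, 0, 0, 12, 0, 0, 0, 0, 0, 12, 0, 0, 0, 0, 0])

```text
clock: 9.4
ee_pos: [0.4913, 0.2049, 0.0929]
tcp_rot: [1.749, 0.742, -1.748]
contact_force: [1.1, -0.4, -4.5]
finger_gap: 0.527
```

Request:
carry_out(steps=[4, 0, 0, 0, 0, 0, 8, 0, 0, 0, 0, 0, 12, 0, 0, 0, 0, 0, 16, 0, 0, 0, 0, 0, 20, 0, 0, 0, 0, 0, 24, 0, 0, 0, 0, 0, 28, 0, 0, 0, 0, 0, 28, 0, 0, 0, 0, 0])

```text
clock: 10.2
ee_pos: [0.4917, 0.2051, 0.0644]
tcp_rot: [1.75, 0.743, -1.747]
contact_force: [7.8, 3.1, -11.4]
finger_gap: 0.53
```

Request:
carry_out(steps=[0, 1, -1, 0, 0, 0, 1, 1, -1, 0, 0, 0, 2, 1, -1, 0, 0, 0, 3, 1, -1, 0, 0, 0, 4, 1, -1, 0, 0, 0, 5, 1, -1, 0, 0, 0, 5, 1, -1, 0, 0, 0])

```text
clock: 10.9
ee_pos: [0.4922, 0.2043, 0.0598]
tcp_rot: [1.748, 0.742, -1.749]
contact_force: [4.5, 0.2, -5.8]
finger_gap: 0.527
```

Request:
carry_out(steps=[1, 0, 0, 0, 0, 0, 2, 0, 0, 0, 0, 0, 3, 0, 0, 0, 0, 0, 3, 0, 0, 0, 0, 0])

```text
clock: 11.3
ee_pos: [0.4924, 0.2045, 0.0587]
tcp_rot: [1.748, 0.741, -1.749]
contact_force: [-1.4, -1.7, 17.0]
finger_gap: 0.528
```

Home: +17 N upward and TCP z equal to the seated value. Releasing and withdrawing.

Request:
carry_out(steps=[-1, 0, 0, 0, 0, 0, -1, 0, 0, 0, 0, 0, -1, 0, 0, 0, 0, 0, -1, 0, 0, 0, 0, 0, -1, 0, 0, 0, 0, 0, -1, 0, 0, 0, 0, 0], gripper=1)

```text
clock: 11.9
ee_pos: [0.4922, 0.2047, 0.058]
tcp_rot: [1.748, 0.742, -1.749]
contact_force: [-1.3, 0.2, -0.0]
finger_gap: 1.003
```

Request:
carry_out(steps=[-10, 0, 0, 0, 0, 0, -30, 0, 0, 0, 0, 0, -60, 0, 0, 0, 0, 0, -100, 0, 0, 0, 0, 0, -140, 0, 0, 0, 0, 0, -140, 40, 40, 0, 0, 0, -140, 80, 80, 0, 0, 0, -140, 80, 80, 0, 0, 0])

```text
clock: 12.7
ee_pos: [0.4944, 0.0853, 0.1988]
tcp_rot: [1.751, 0.733, -1.753]
contact_force: [0.1, -0.8, -0.6]
finger_gap: 1.001
```

```bash
python3 - <<'E'
from h import *
s=ctrl.state();print(s['ee_pos'],s['finger_gap'],s['clock'],s['contact_force'])
a=cap('top','t7'); b=cap('side','s7')
L=cv2.resize(a['frame'],(480,360))
S=cv2.resize(b['frame'][220:340,180:271],(320,422),interpolation=2)[:360]
cv2.imwrite('pics/c7.png',np.hstack([L,S]))
E
```

```text
[0.49442054 0.08529455 0.19879376] 1.0012125017406923 12.7 [ 0.07102316 -0.81404692 -0.6150674 ]
```

View pics/c7.png

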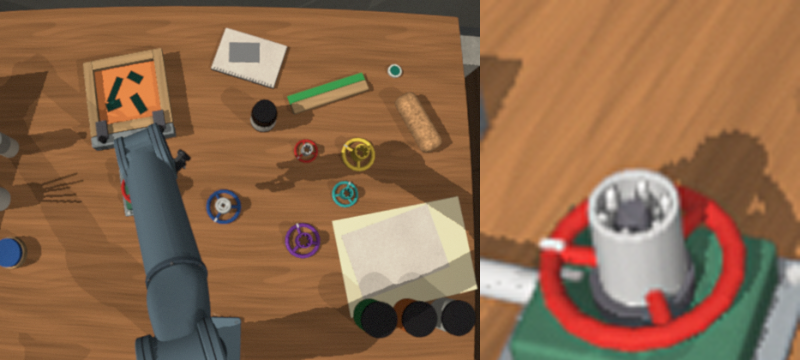

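The side view shows the wheel seated level on the shoulder, with the splined nose in the bore near the hub's top at (635,215). The blue wheel and jar stand where they were, and the gripper is clear. Handing in.

```bash
python3 -c "
from cell import ctrl
print(ctrl.close_job())"
```

```text
the job is handed in; nothing more can be done
None
```

The large red handwheel is on the spindle, meshed and down on its shoulder. The gripper is open and clear, and the job was handed in at about 13 s with no verdict reported.

- **First grasp failed:** the fingertips stand about 30 mm behind where `ctrl.nose_length` puts them, as both the side and wrist cameras showed. The fingers closed across the hub wall and pushed the wheel about 16 mm. I opened them, measured again and gripped about 30 mm deeper. That hold was firm, at about 45 mm opening.
- **Fit:** the teeth meshed without rocking. Sideways force on the way down stayed under 8 N. At the shoulder it read 17 N upward, with the tool at the height expected for a seated wheel.
- **Last checks:** the final side view shows the wheel level on the shoulder with the splined nose inside the bore. The top view shows the blue wheel and ink jar where they started. Force on the released gripper was under about 1 N.
- **Disagreement:** the cameras differed by up to about 9 mm on the spindle's position. I settled it by comparing wheel and spindle in the same close pictures before lowering.

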